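Seal the dry box

TASK

The blue lid of the dry box still stands up on its gasket: press it down corner by corner, the corner with the yellow dot first, then the corner diagonally opposite, then the other two, until the lid sits flat and fully down all round. Leave the grey-lidded box, which is already sealed, and everything else alone, and end with the hand clear of the lid.

Things in the scene. Friction and masses are not known exactly. Their poses are not given: they have to be found in the camera images.
- dry_box: White box fixed to the bench, 120 x 160 mm (x by y), rim 70 mm high; origin at the centre of its underside, z up. In each corner, right under a lid pad, a gasket cushion carries the lid. It yields to about 8 N, sinks 10 mm in all (up to 2 mm already sunk) to a hard stop, and stays squeezed. So 10 to 20 N straight down on a pad seats that corner.
- lid: Loose stiff blue lid on dry_box, 136 x 176 mm (x by y), plate 6 mm, 0.2 to 0.4 kg; its skirt has 4 mm play. A round pad 26 mm wide, 2 mm high at each corner. Origin: centre of the plate's underside, 83 mm above the bench before, 73 mm sealed; z up, x and y as the box's. It rocks until all are down: the corner opposite the pressed one may rise 10 mm; no harm, its cushion stays squeezed.
- corner_dot (a point): On top of the blue lid, centre of the round pad at the corner with the yellow dot (+x, +y of the lid), on the pad's upper face, 44 mm in x and 64 mm in y from the lid's centre. z axis up out of the lid. About 91 mm above the bench when the lid stands level on its unsqueezed gasket, 81 mm when fully down.
- corner_opposite (a point): On top of the blue lid, centre of the round pad at the corner diagonally opposite the yellow dot (-x, -y of the lid), on the pad's upper face, 44 mm in x and 64 mm in y from the lid's centre. z axis up out of the lid. About 91 mm above the bench when the lid stands level on its unsqueezed gasket, 81 mm when fully down.
- corner_side_1 (a point): On top of the blue lid, centre of the round pad at the corner at +x, -y of the lid, on the pad's upper face, 44 mm in x and 64 mm in y from the lid's centre. z axis up out of the lid. About 91 mm above the bench when the lid stands level on its unsqueezed gasket, 81 mm when fully down.
- corner_side_2 (a point): On top of the blue lid, centre of the round pad at the corner at -x, +y of the lid, on the pad's upper face, 44 mm in x and 64 mm in y from the lid's centre. z axis up out of the lid. About 91 mm above the bench when the lid stands level on its unsqueezed gasket, 81 mm when fully down.
- closed_box: The same white box with a grey lid, also with a yellow dot, already sealed and fixed: leave it alone. Origin at the centre of its underside; 136 x 176 mm over the lid, top at 81 mm.
- tape_roll: Cream roll of tape lying flat, 93 mm across, 24 mm high; bystander, origin at its underside.
- wax_lump_0: Cream lump of wax, 29 x 40 x 19 mm; bystander, origin at its underside.
- wax_lump_1: Orange lump of wax, 31 x 31 x 22 mm; bystander, origin at its underside.
Not all that is in view belongs to the job. There is more than one size of the lid; the job needs the larger.

How it is judged:
By the outcome, as a careful person would: the job done as asked, in the order asked, and still so for the second after the job is handed in, with the robot touching nothing.
It also fails if it takes over 45 s, if anything falls off the work surface, if the arm or the gripper's body presses on something with over 40 N, if the wrist force passes 120 N, or if a joint passes its speed limit or range.

ROBOT

A 7-joint arm with a two-finger parallel gripper is mounted at the origin on a cart in front of the work surface, level with it; the furniture and walls round the work are solid. World frame = base frame: x ahead of the robot, y to its left, z up, the work surface at z = 0. Lengths are in m, angles in rad, forces in N, time in s.
With the tool pointing down it reaches from about 0.425 to 1.025 m from the base axis. Payload 9.4 kg.
Tool frame: the origin (TCP) lies midway between the tips of the shut fingers; the grasp point (between the pads) lies behind it (r.grasp_offset is the z of the grasp point in the tool frame, in m); z points along the fingers, y is the direction in which the jaws open and shut (so a half turn about z gives the same grasp; the last joint's range is limited). The gripper opens to 85 mm and grips with 20 to 120 N. Pads are 22 mm wide; open, the fingers measure 114 mm over their backs; the gripper's body (76 mm by 85 mm) begins 54 mm behind the grasp point. The pads swing forward as they close: fully open they stand 13 mm farther back than shut.
Start: joints at [-1.36, 0.599, -0.003, 1.599, 0.002, 0.943, -0.08], TCP at [0.206, 0.695, 0.231] pointing down, gripper open.
Joint ranges: [-2.57, 2.57], [-0.35, 1.97], [-1.29, 1.29], [0.11, 2.56], [-1.05, 4.19], [0.11, 1.86], [-2.63, 2.63]. Speed limits (rad/s): [2.22, 2.22, 3.01, 3.01, 3.14, 3.14, 3.14].

INTERFACE

Orientations are given as a 3x3 rotation matrix whose columns are the frame's x, y, z axes.
In Python, from plant import r gives the robot as it stands. The module is installed in compiled form; this text tells all that it offers.
- The arm moves only by the shell command python3 -m inch 'ROWS' [FORCE]. ROWS is JSON, a list of rows, each an object of numbers: "rx", "ry", "rz": the turn, a rotation vector about the tool's x, y, z in rad; "dx", "dy", "dz": the shift along the tool's x, y, z in mm; "hand": the opening, from -1 (shut) to 1 (fully open). In form: [{"rx": .., "ry": .., "rz": .., "dx": .., "dy": .., "dz": .., "hand": ..}, ...]. A call has 1 to 12 rows; each row is the pose to reach, as a shift and turn from the pose commanded when the call began, along the tool's axes at that moment; what a row does not reach only later rows make up. A row lasts 1/8 s, in which the tool goes at most 62.5 mm and 10.7 degrees, less where a joint would pass 70% of its speed; a pose out of reach is approached as far as the arm can. A call with a gripper value outside its range is refused whole. The fingers move at their own pace and stop on an object; FORCE is the grip in N (left out, the last holds). Time passes only in rows, so rows that repeat a pose let the fingers close. It gives the time, the measured TCP pose, the force and the opening at its end, in the units of the state.
- r.get_obs(): the state, without advancing time (a new reading comes with each control period).
- r.capture(name): name is "scene" or "top" or "wrist"; returns (picture, depth): 400x640x3 uint8, red, green, blue; 400x640 float32, m along the optical axis (not along the pixel's ray), 0 where there is no reading.
- r.camera_params(name): a dict with "camera_matrix" (3x3 intrinsics, pixels), "origin" and "attitude" of the camera in the world. Camera axes: x right, y up, looking along -z (the intrinsics and any distortion apply to the point x, -y, -z); pixel columns grow to the right and rows downward; lengths in m; the calibration is good to about 2 mm. A picture is of the moment at which its call begins: read the wrist's pose just before it. camera_params takes no time and is no camera call; for the wrist camera it gives the pose at the moment of the call.
- r.job_done(): hands the job in, once; it reports no verdict.
The state is a dict: "t": time; "joint_pos": joint angles; "qd": joint speeds; "effort": joint torques, N m; "ee_pos": TCP position; "tcp_rot": TCP orientation; "force": force on the tool from outside, world axes, zero at the start; "torque": the same for the moment, N m; "gripper_width": opening from 0.0 (shut) to 1.0 (fully open).
Only numpy, scipy, OpenCV 4.12 (cv2) and the standard library are available. Lean on these libraries where they do the work, as an engineer would, in place of code of your own. Each camera call takes 0.05 s, during which the arm holds its last target.

## Working session

There is one attempt and no reset: what is moved stays moved. The work goes in short steps, Python scripts to look and compute and a shell command to move; the robot and the scene stay as the last step left them, time stands still between calls to the robot, and variables do not carry over. Pictures are saved under pics/ and viewed, and the job is handed in when it is done.

```bash
mkdir -p pics
python3 - <<'E'
from plant import r
import cv2,numpy as np
o=r.get_obs();print(o['t'],o['ee_pos'],o['tcp_rot'],o['force'],o['gripper_width'],r.grasp_offset)
for n in['scene','top']:
    p,d=r.capture(n);cv2.imwrite(f'pics/{n}0.png',p[:,:,::-1]);np.savez(f'{n}0.npz',p=p,d=d)
    c=r.camera_params(n);print(n,c)
E
```

```text
0.0 [0.20566334 0.69473067 0.230383  ] [[-9.58891800e-01  2.83771788e-01 -2.99059419e-04]
 [ 2.83771903e-01  9.58890556e-01 -1.55218133e-03]
 [-1.53700018e-04 -1.57323861e-03 -9.99998751e-01]] [ 0.06373559 -0.09143645  0.40146133] 1.0000490160433302 -0.0187
scene {'camera_matrix': array([[372.95553348,   0.        , 314.13516506],
       [  0.        , 372.95553348, 202.28302714],
       [  0.        ,   0.        ,   1.        ]]), 'origin': array([ 0.30830692, -0.59496674,  0.85853223]), 'attitude': array([[ 0.8843374 ,  0.36205993, -0.29472017],
       [-0.46684602,  0.68384742, -0.56072051],
       [-0.0014708 ,  0.63345506,  0.77377809]])}
top {'camera_matrix': array([[448.88930075,   0.        , 320.94829108],
       [  0.        , 448.88930075, 193.63826488],
       [  0.        ,   0.        ,   1.        ]]), 'origin': array([ 0.42424155, -0.02952231,  1.12720592]), 'attitude': array([[ 0.02735891,  0.98621167, -0.16321162],
       [-0.99933993,  0.03088769,  0.01912212],
       [ 0.02389969,  0.16258073,  0.98640575]])}
```

View pics/scene0.png

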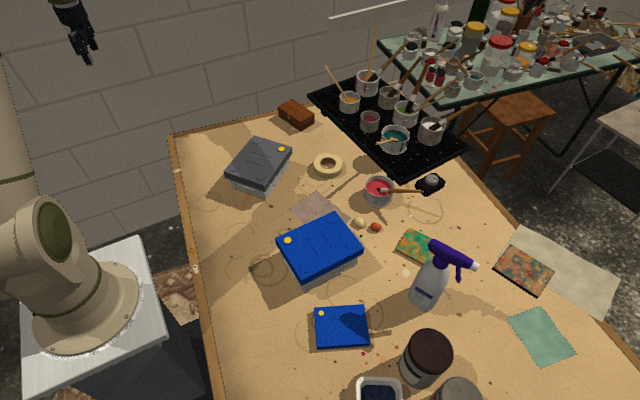

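View pics/top0.png

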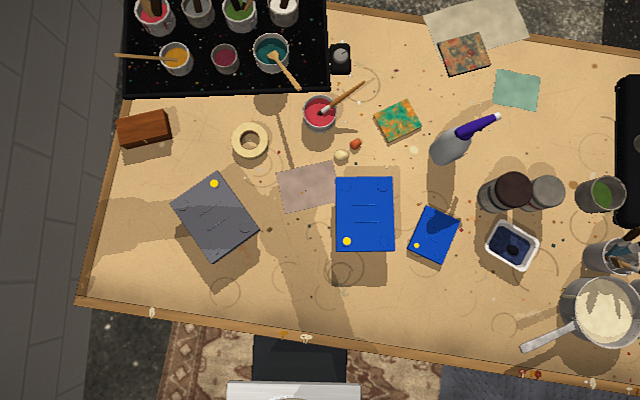

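The large blue lid is at top-view px (335–395, 177–251) with its yellow dot at about (347,241). The small blue lid at (433,235) is a decoy and the grey box is at (215,217).

```bash
cat > h.py <<'E'
import numpy as np,cv2
from plant import r
def ray(n,uv,z,c=None):
    c=c or r.camera_params(n);K=c['camera_matrix'];uv=np.atleast_2d(uv).astype(float)
    q=np.c_[(uv[:,0]-K[0,2])/K[0,0],-(uv[:,1]-K[1,2])/K[1,1],-np.ones(len(uv))]@c['attitude'].T
    o=c['origin'];z=np.asarray(z)
    return o+q*((z-o[2])/q[:,2])[:,None]
def pts(n,d,c=None):
    c=c or r.camera_params(n);K=c['camera_matrix'];v,u=np.mgrid[:400,:640]
    q=np.stack([(u-K[0,2])/K[0,0]*d,-(v-K[1,2])/K[1,1]*d,-d],-1)
    return q@c['attitude'].T+c['origin']
def analyse(n,p,d,c=None,z=.089):
    hsv=cv2.cvtColor(p,cv2.COLOR_RGB2HSV)
    P=pts(n,d,c)
    m=cv2.inRange(hsv,(105,150,60),(125,255,255))
    m=cv2.morphologyEx(m,cv2.MORPH_CLOSE,np.ones((5,5)))
    cs=sorted(cv2.findContours(m,0,2)[0],key=cv2.contourArea)[::-1]
    cn=cs[0]
    # top surface only: project contour at z
    w=ray(n,cn[:,0],z,c)[:,:2]
    rect=cv2.minAreaRect((w*1000).astype(np.float32))
    y=cv2.inRange(hsv,(22,140,150),(34,255,255))
    ys=[(q[4],ct) for q,ct in zip(*[cv2.connectedComponentsWithStats(y)[i][1:] for i in (2,3)]) if q[4]>8 and cv2.pointPolygonTest(cn,tuple(map(float,ct)),True)>-3]
    dots=[(a,ct,ray(n,ct,z,c)[0]) for a,ct in ys]
    mm=np.zeros_like(m);cv2.drawContours(mm,[cn],-1,255,-1);mm=cv2.erode(mm,np.ones((5,5)))
    T=P[(mm>0)&(d>0)]
    return rect,dots,T,cn
E
python3 - <<'E'
from h import *
for n in['scene','top']:
    f=np.load(n+'0.npz');rect,dots,T,cn=analyse(n,f['p'],f['d'])
    print(n,rect,cv2.boxPoints(rect),dots)
    print(np.percentile(T[:,2],[5,50,95]))
    T=T[abs(T[:,2]-np.median(T[:,2]))<.008]
    A=np.c_[T[:,:2]-T[:,:2].mean(0),np.ones(len(T))];print(T.mean(0),np.linalg.lstsq(A,T[:,2],rcond=None)[0])
p=np.load('top0.npz')['p'][160:270,310:470,::-1];cv2.imwrite('pics/crop.png',cv2.resize(p,None,fx=5,fy=5,interpolation=2))
E
```

```text
scene ((549.3150024414062, -161.63462829589844), (179.0018310546875, 146.7861785888672), 2.2298858165740967) [[ 457.0262   -91.7795 ]
 [ 462.73752 -238.45453]
 [ 641.60376 -231.48975]
 [ 635.89246  -84.81473]] [(np.int32(30), array([287.16666667, 239.43333333]), array([ 0.48736975, -0.11090231,  0.089     ]))]
[0.08666971 0.08944354 0.09194847]
[ 0.54603675 -0.164717    0.08938779] [-8.60639939e-05 -3.44882242e-03  8.93877867e-02]
top ((552.341552734375, -152.13046264648438), (174.0732879638672, 134.9184112548828), 2.1052072048187256) [[ 462.88556  -87.91404]
 [ 467.84174 -222.74138]
 [ 641.79755 -216.3469 ]
 [ 636.8414   -81.51955]] [(np.int32(41), array([346.41463415, 240.51219512]), array([ 0.48825375, -0.11141812,  0.089     ]))]
[0.08497386 0.08815741 0.09147428]
[ 0.55122021 -0.1518514   0.08816054] [-0.00032058 -0.00680218  0.08816054]
```

View pics/crop.png

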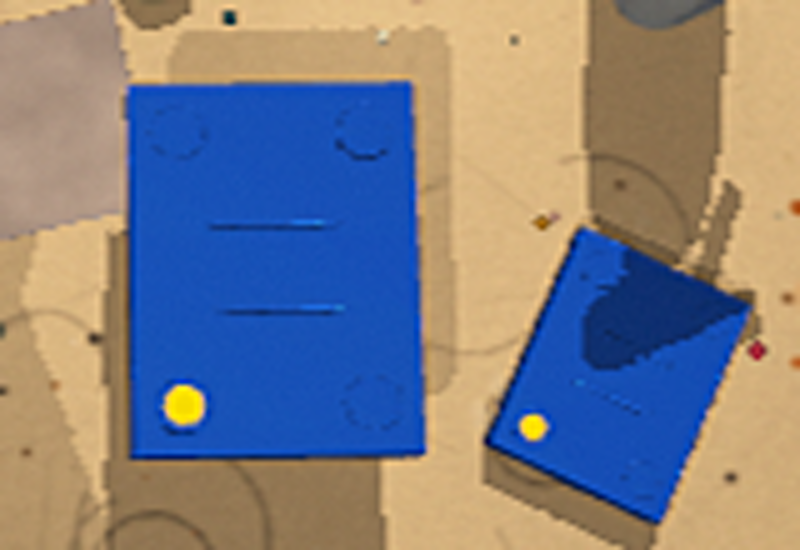

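```bash
cat >> h.py <<'E'
C=dict(dot=(.4874,-.1108),opp=(.6179,-.1937),s1=(.6147,-.1058),s2=(.4899,-.1984))
def go(*W):
    o=r.get_obs()
    for w in W: print(np.round((np.array(w)-o['ee_pos'])@o['tcp_rot']*1000,1))
E
python3 - <<'E'
from h import *
go((.46,.25,.2),(.4874,-.1108,.13))
E
```

```text
[-370.1 -354.3   31. ]
[-498.8 -692.3  101.5]
```

```bash
python3 -m inch '[{"dx":-45,"dy":-43,"dz":4,"hand":-1},{"dx":-90,"dy":-86,"dz":8,"hand":-1},{"dx":-135,"dy":-129,"dz":12,"hand":-1},{"dx":-180,"dy":-172,"dz":16,"hand":-1},{"dx":-225,"dy":-215,"dz":20,"hand":-1},{"dx":-270,"dy":-258,"dz":24,"hand":-1},{"dx":-315,"dy":-301,"dz":28,"hand":-1},{"dx":-370,"dy":-354,"dz":31,"hand":-1},{"dx":-392,"dy":-411,"dz":31,"hand":-1},{"dx":-414,"dy":-468,"dz":31,"hand":-1},{"dx":-436,"dy":-525,"dz":31,"hand":-1},{"dx":-460,"dy":-590,"dz":31,"hand":-1}]' 40
python3 - <<'E'
from h import *
go((.4874,-.1108,.11))
E
```

```text
[-498.8 -692.3  121.5]validation failed for argument at $[0]...
```

```bash
python3 -m inch '[{"rx":0,"ry":0,"rz":0,"dx":-45,"dy":-43,"dz":4,"hand":-1}]' 40
```

```text
t: 0.22
ee_pos: [0.2332, 0.6439, 0.2263]
tcp_rot: [[-0.961, 0.278, -0.002], [0.278, 0.961, 0.002], [0.002, 0.001, -1.0]]
force: [2.0, -0.9, 0.3]
gripper_width: 0.819
```

```bash
python3 -m inch '[{"rx":0,"ry":0,"rz":0,"dx":-45,"dy":-43,"dz":4,"hand":-1},{"rx":0,"ry":0,"rz":0,"dx":-90,"dy":-86,"dz":8,"hand":-1},{"rx":0,"ry":0,"rz":0,"dx":-135,"dy":-129,"dz":12,"hand":-1},{"rx":0,"ry":0,"rz":0,"dx":-180,"dy":-172,"dz":16,"hand":-1},{"rx":0,"ry":0,"rz":0,"dx":-225,"dy":-215,"dz":20,"hand":-1},{"rx":0,"ry":0,"rz":0,"dx":-270,"dy":-258,"dz":24,"hand":-1},{"rx":0,"ry":0,"rz":0,"dx":-325,"dy":-311,"dz":27,"hand":-1},{"rx":0,"ry":0,"rz":0,"dx":-347,"dy":-368,"dz":27,"hand":-1},{"rx":0,"ry":0,"rz":0,"dx":-370,"dy":-425,"dz":27,"hand":-1},{"rx":0,"ry":0,"rz":0,"dx":-392,"dy":-482,"dz":27,"hand":-1},{"rx":0,"ry":0,"rz":0,"dx":-415,"dy":-540,"dz":27,"hand":-1},{"rx":0,"ry":0,"rz":0,"dx":-435,"dy":-597,"dz":47,"hand":-1}]' 40
python3 - <<'E'
from h import *
go((.4874,-.1108,.11))
E
```

```text
t: 1.72
ee_pos: [0.4847, -0.0476, 0.1836]
tcp_rot: [[-0.959, 0.284, 0.003], [0.284, 0.959, -0.0], [-0.003, 0.001, -1.0]]
force: [2.0, 0.7, -0.4]
gripper_width: 0.002
[-20.4 -59.9  73.6]
```

```bash
python3 -m inch '[{"rx":0,"ry":0,"rz":0,"dx":-20,"dy":-55,"dz":30,"hand":-1},{"rx":0,"ry":0,"rz":0,"dx":-20,"dy":-60,"dz":72,"hand":-1},{"rx":0,"ry":0,"rz":0,"dx":-20,"dy":-60,"dz":72,"hand":-1}]' 40
python3 - <<'E'
from h import *
go((.4874,-.1108,.095))
for n in['scene','wrist']:
    c=r.camera_params(n);p,d=r.capture(n);cv2.imwrite(f'pics/{n}1.png',p[:,:,::-1])
E
```

```text
t: 2.1
ee_pos: [0.484, -0.1094, 0.1088]
tcp_rot: [[-0.958, 0.286, -0.006], [0.286, 0.958, 0.001], [0.006, -0.001, -1.0]]
force: [-0.3, 0.2, 0.3]
gripper_width: -0.001
[-3.7 -0.4 13.8]
```

View pics/wrist1.png

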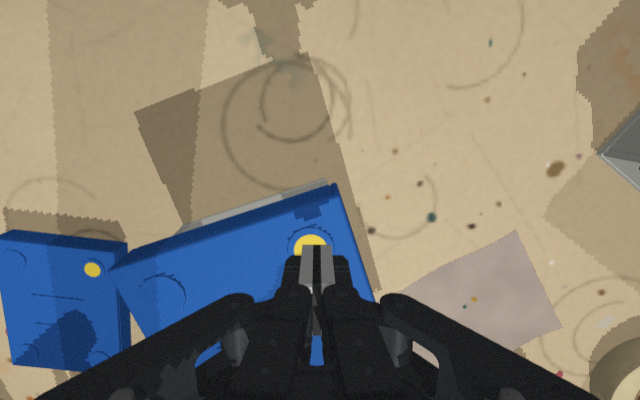

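View pics/scene1.png

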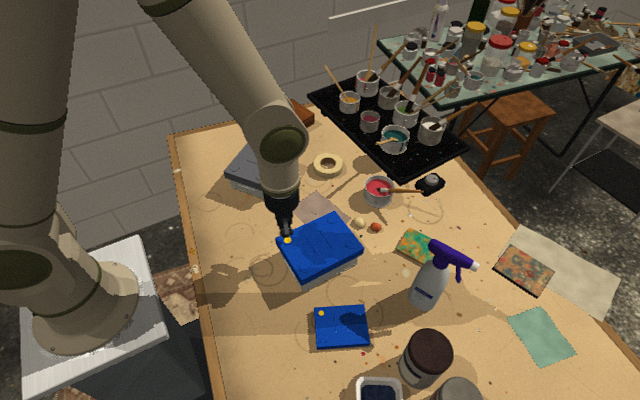

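The wrist view shows the fingertips directly over the yellow dot pad at about (312,245). Now I'll press down.

```bash
python3 -m inch '[{"rx":0,"ry":0,"rz":0,"dx":-2.5,"dy":0,"dz":8,"hand":-1},{"rx":0,"ry":0,"rz":0,"dx":-2.5,"dy":0,"dz":16,"hand":-1},{"rx":0,"ry":0,"rz":0,"dx":-2.5,"dy":0,"dz":20,"hand":-1},{"rx":0,"ry":0,"rz":0,"dx":-2.5,"dy":0,"dz":22,"hand":-1}]' 40; python3 -m inch '[{"rx":0,"ry":0,"rz":0,"dx":0,"dy":0,"dz":2,"hand":-1},{"rx":0,"ry":0,"rz":0,"dx":0,"dy":0,"dz":3,"hand":-1}]'
```

```text
t: 2.7
ee_pos: [0.4884, -0.1091, 0.089]
tcp_rot: [[-0.959, 0.283, -0.0], [0.283, 0.959, 0.0], [0.0, 0.0, -1.0]]
force: [-1.3, 1.4, 10.1]
gripper_width: -0.002
t: 2.95
ee_pos: [0.4883, -0.1089, 0.0864]
tcp_rot: [[-0.959, 0.283, -0.0], [0.283, 0.959, 0.0], [0.0, 0.0, -1.0]]
force: [-2.0, 3.4, 9.5]
gripper_width: -0.002
```

```bash
python3 -m inch '[{"rx":0,"ry":0,"rz":0,"dx":0,"dy":0,"dz":1,"hand":-1},{"rx":0,"ry":0,"rz":0,"dx":0,"dy":0,"dz":2,"hand":-1},{"rx":0,"ry":0,"rz":0,"dx":0,"dy":0,"dz":3,"hand":-1},{"rx":0,"ry":0,"rz":0,"dx":0,"dy":0,"dz":3,"hand":-1}]'; python3 -m inch '[{"rx":0,"ry":0,"rz":0,"dx":0,"dy":0,"dz":1,"hand":-1},{"rx":0,"ry":0,"rz":0,"dx":0,"dy":0,"dz":1,"hand":-1}]'
```

```text
t: 3.45
ee_pos: [0.4881, -0.1087, 0.0835]
tcp_rot: [[-0.959, 0.283, -0.0], [0.283, 0.959, 0.001], [0.0, 0.001, -1.0]]
force: [-2.6, 2.8, 9.3]
gripper_width: -0.003
t: 3.7
ee_pos: [0.4881, -0.1087, 0.0825]
tcp_rot: [[-0.959, 0.283, -0.0], [0.283, 0.959, 0.001], [0.0, 0.001, -1.0]]
force: [-2.5, 3.5, 9.7]
gripper_width: -0.004
```

```bash
for i in 1 ; do python3 -m inch '[{"rx":0,"ry":0,"rz":0,"dx":0,"dy":0,"dz":1,"hand":-1},{"rx":0,"ry":0,"rz":0,"dx":0,"dy":0,"dz":1,"hand":-1}]'|grep -E 'ee|force'; python3 -m inch '[{"rx":0,"ry":0,"rz":0,"dx":0,"dy":0,"dz":0.5,"hand":-1},{"rx":0,"ry":0,"rz":0,"dx":0,"dy":0,"dz":0.5,"hand":-1}]' |grep -E 'ee|force'; done
```

```text
ee_pos: [0.4881, -0.1086, 0.0818]
force: [-3.3, 3.6, 15.0]
ee_pos: [0.4881, -0.1086, 0.0816]
force: [-5.3, 4.5, 20.6]
```

```bash
python3 -m inch '[{"rx":0,"ry":0,"rz":0,"dx":0,"dy":0,"dz":-10,"hand":-1},{"rx":0,"ry":0,"rz":0,"dx":0,"dy":0,"dz":-55,"hand":-1},{"rx":0,"ry":0,"rz":0,"dx":0,"dy":0,"dz":-55,"hand":-1}]'
python3 - <<'E'
from h import *
go((*C['opp'],.125))
E
```

```text
t: 4.58
ee_pos: [0.4899, -0.1098, 0.1381]
tcp_rot: [[-0.959, 0.284, 0.005], [0.284, 0.959, -0.001], [-0.005, 0.001, -1.0]]
force: [-0.0, 0.2, -0.4]
gripper_width: 0.001
[-146.5  -44.1   13.8]
```

```bash
python3 -m inch '[{"rx":0,"ry":0,"rz":0,"dx":-55,"dy":-17,"dz":0,"hand":-1},{"rx":0,"ry":0,"rz":0,"dx":-110,"dy":-33,"dz":0,"hand":-1},{"rx":0,"ry":0,"rz":0,"dx":-146,"dy":-44,"dz":5,"hand":-1},{"rx":0,"ry":0,"rz":0,"dx":-146,"dy":-44,"dz":14,"hand":-1},{"rx":0,"ry":0,"rz":0,"dx":-146,"dy":-44,"dz":14,"hand":-1}]'
python3 - <<'E'
from h import *
go((*C['opp'],.105))
for n in['scene','wrist']:
    c=r.camera_params(n);p,d=r.capture(n);cv2.imwrite(f'pics/{n}2.png',p[:,:,::-1])
E
```

```text
t: 5.2
ee_pos: [0.6143, -0.1924, 0.1199]
tcp_rot: [[-0.959, 0.284, -0.003], [0.284, 0.959, 0.001], [0.003, 0.0, -1.0]]
force: [0.4, 0.1, -0.0]
gripper_width: -0.002
[-3.9 -0.2 14.9]
```

View pics/wrist2.png

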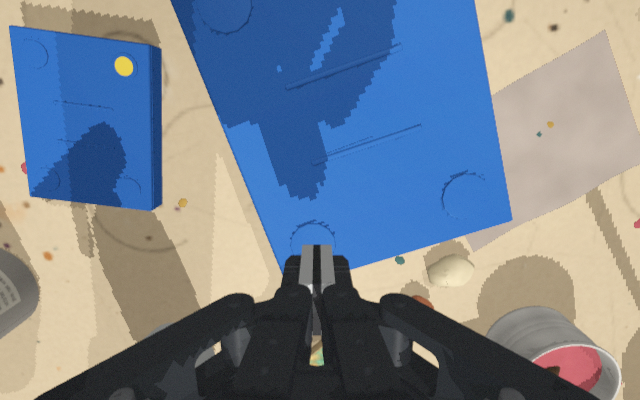

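View pics/scene2.png

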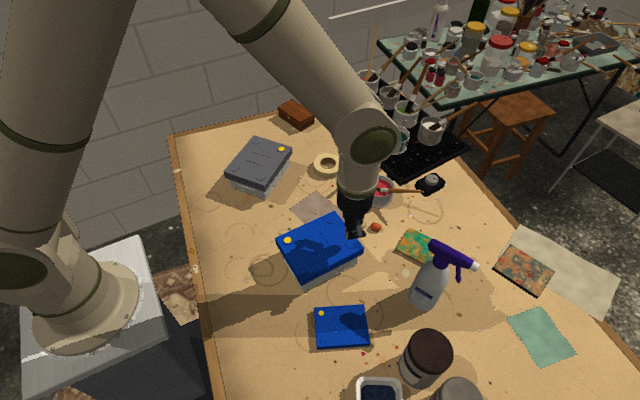

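The pad at (313,237) sits right at the fingertips at (317,248), and the wax lumps are clear. I'll press here.

```bash
python3 -m inch '[{"rx":0,"ry":0,"rz":0,"dx":-1.5,"dy":0,"dz":8,"hand":-1},{"rx":0,"ry":0,"rz":0,"dx":-1.5,"dy":0,"dz":15,"hand":-1},{"rx":0,"ry":0,"rz":0,"dx":-1.5,"dy":0,"dz":20,"hand":-1},{"rx":0,"ry":0,"rz":0,"dx":-1.5,"dy":0,"dz":24,"hand":-1},{"rx":0,"ry":0,"rz":0,"dx":-1.5,"dy":0,"dz":27,"hand":-1},{"rx":0,"ry":0,"rz":0,"dx":-1.5,"dy":0,"dz":29,"hand":-1}]'; python3 -m inch '[{"rx":0,"ry":0,"rz":0,"dx":0,"dy":0,"dz":1.5,"hand":-1},{"rx":0,"ry":0,"rz":0,"dx":0,"dy":0,"dz":3,"hand":-1},{"rx":0,"ry":0,"rz":0,"dx":0,"dy":0,"dz":3,"hand":-1}]'
```

```text
t: 6.05
ee_pos: [0.6174, -0.1935, 0.0923]
tcp_rot: [[-0.959, 0.284, 0.0], [0.284, 0.959, -0.0], [-0.0, -0.0, -1.0]]
force: [0.9, 0.7, 1.0]
gripper_width: 0.001
t: 6.42
ee_pos: [0.6175, -0.1936, 0.0899]
tcp_rot: [[-0.959, 0.284, 0.0], [0.284, 0.959, -0.0], [-0.0, -0.0, -1.0]]
force: [-0.1, -0.2, 3.2]
gripper_width: 0.002
```

```bash
python3 -m inch '[{"rx":0,"ry":0,"rz":0,"dx":0,"dy":0,"dz":1,"hand":-1},{"rx":0,"ry":0,"rz":0,"dx":0,"dy":0,"dz":2,"hand":-1},{"rx":0,"ry":0,"rz":0,"dx":0,"dy":0,"dz":3,"hand":-1},{"rx":0,"ry":0,"rz":0,"dx":0,"dy":0,"dz":3,"hand":-1}]'; python3 -m inch '[{"rx":0,"ry":0,"rz":0,"dx":0,"dy":0,"dz":1,"hand":-1},{"rx":0,"ry":0,"rz":0,"dx":0,"dy":0,"dz":2,"hand":-1},{"rx":0,"ry":0,"rz":0,"dx":0,"dy":0,"dz":2,"hand":-1}]'
```

```text
t: 6.92
ee_pos: [0.6177, -0.1938, 0.0874]
tcp_rot: [[-0.959, 0.284, 0.001], [0.284, 0.959, -0.0], [-0.001, -0.0, -1.0]]
force: [-2.4, -0.3, 8.6]
gripper_width: 0.0
t: 7.3
ee_pos: [0.6179, -0.194, 0.0855]
tcp_rot: [[-0.959, 0.284, 0.001], [0.284, 0.959, -0.001], [-0.002, -0.0, -1.0]]
force: [-1.5, -0.8, 9.2]
gripper_width: -0.003
```

```bash
python3 -m inch '[{"rx":0,"ry":0,"rz":0,"dx":0,"dy":0,"dz":1,"hand":-1},{"rx":0,"ry":0,"rz":0,"dx":0,"dy":0,"dz":2,"hand":-1},{"rx":0,"ry":0,"rz":0,"dx":0,"dy":0,"dz":2,"hand":-1}]'
```

```text
t: 7.68
ee_pos: [0.6181, -0.1942, 0.0836]
tcp_rot: [[-0.959, 0.284, 0.002], [0.284, 0.959, -0.001], [-0.002, -0.0, -1.0]]
force: [-0.5, -1.5, 10.1]
gripper_width: -0.001
```

```bash
python3 -m inch '[{"rx":0,"ry":0,"rz":0,"dx":0,"dy":0,"dz":1,"hand":-1},{"rx":0,"ry":0,"rz":0,"dx":0,"dy":0,"dz":2,"hand":-1},{"rx":0,"ry":0,"rz":0,"dx":0,"dy":0,"dz":2,"hand":-1}]'
```

```text
t: 8.05
ee_pos: [0.6183, -0.1943, 0.0823]
tcp_rot: [[-0.959, 0.284, 0.003], [0.284, 0.959, -0.001], [-0.003, -0.0, -1.0]]
force: [-2.2, -1.3, 16.1]
gripper_width: -0.003
```

```bash
python3 -m inch '[{"rx":0,"ry":0,"rz":0,"dx":0,"dy":0,"dz":0.5,"hand":-1},{"rx":0,"ry":0,"rz":0,"dx":0,"dy":0,"dz":0.5,"hand":-1}]'
```

```text
t: 8.3
ee_pos: [0.6183, -0.1943, 0.0823]
tcp_rot: [[-0.959, 0.284, 0.003], [0.284, 0.959, -0.001], [-0.003, -0.0, -1.0]]
force: [-2.9, -0.6, 20.1]
gripper_width: -0.0
```

```bash
python3 -m inch '[{"rx":0,"ry":0,"rz":0,"dx":0,"dy":0,"dz":-10,"hand":-1},{"rx":0,"ry":0,"rz":0,"dx":0,"dy":0,"dz":-45,"hand":-1},{"rx":0,"ry":0,"rz":0,"dx":0,"dy":0,"dz":-45,"hand":-1}]'
python3 - <<'E'
from h import *
go((*C['s1'],.125))
E
```

```text
t: 8.68
ee_pos: [0.6188, -0.1939, 0.1274]
tcp_rot: [[-0.959, 0.284, 0.004], [0.284, 0.959, -0.001], [-0.004, 0.0, -1.0]]
force: [-0.2, 0.0, -0.3]
gripper_width: -0.002
[29.  83.3  2.3]
```

```bash
python3 -m inch '[{"rx":0,"ry":0,"rz":0,"dx":15,"dy":42,"dz":0,"hand":-1},{"rx":0,"ry":0,"rz":0,"dx":29,"dy":83,"dz":2,"hand":-1},{"rx":0,"ry":0,"rz":0,"dx":29,"dy":83,"dz":8,"hand":-1},{"rx":0,"ry":0,"rz":0,"dx":29,"dy":83,"dz":8,"hand":-1}]'
python3 - <<'E'
from h import *
go((*C['s1'],.1))
for n in['top','wrist']:
    c=r.camera_params(n);p,d=r.capture(n);cv2.imwrite(f'pics/{n}3.png',p[:,:,::-1])
E
```

```text
t: 9.18
ee_pos: [0.6127, -0.1059, 0.1161]
tcp_rot: [[-0.959, 0.284, -0.001], [0.284, 0.959, -0.0], [0.001, -0.001, -1.0]]
force: [-0.6, -0.6, 0.1]
gripper_width: 0.001
[-1.9  0.7 16.1]
```

View pics/wrist3.png

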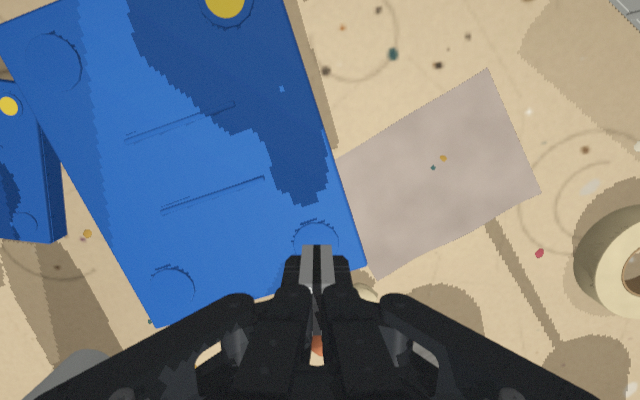

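The side_1 pad at (315,238) is at the fingertips. I'll press it.

```bash
python3 -m inch '[{"rx":0,"ry":0,"rz":0,"dx":0,"dy":0,"dz":8,"hand":-1},{"rx":0,"ry":0,"rz":0,"dx":0,"dy":0,"dz":15,"hand":-1},{"rx":0,"ry":0,"rz":0,"dx":0,"dy":0,"dz":20,"hand":-1},{"rx":0,"ry":0,"rz":0,"dx":0,"dy":0,"dz":24,"hand":-1},{"rx":0,"ry":0,"rz":0,"dx":0,"dy":0,"dz":26,"hand":-1},{"rx":0,"ry":0,"rz":0,"dx":0,"dy":0,"dz":27,"hand":-1}]'
```

```text
t: 10.02
ee_pos: [0.6132, -0.1056, 0.0899]
tcp_rot: [[-0.959, 0.284, 0.0], [0.284, 0.959, -0.0], [-0.0, 0.0, -1.0]]
force: [0.2, 0.5, -1.1]
gripper_width: -0.007
```

```bash
python3 -m inch '[{"rx":0,"ry":0,"rz":0,"dx":0,"dy":0,"dz":1,"hand":-1},{"rx":0,"ry":0,"rz":0,"dx":0,"dy":0,"dz":2,"hand":-1},{"rx":0,"ry":0,"rz":0,"dx":0,"dy":0,"dz":3,"hand":-1},{"rx":0,"ry":0,"rz":0,"dx":0,"dy":0,"dz":3,"hand":-1}]'
```

```text
t: 10.52
ee_pos: [0.6133, -0.1056, 0.0877]
tcp_rot: [[-0.959, 0.284, 0.001], [0.284, 0.959, 0.0], [-0.001, 0.0, -1.0]]
force: [-1.4, -0.2, 6.0]
gripper_width: 0.002
```

```bash
python3 -m inch '[{"rx":0,"ry":0,"rz":0,"dx":0,"dy":0,"dz":1,"hand":-1},{"rx":0,"ry":0,"rz":0,"dx":0,"dy":0,"dz":2,"hand":-1},{"rx":0,"ry":0,"rz":0,"dx":0,"dy":0,"dz":3,"hand":-1},{"rx":0,"ry":0,"rz":0,"dx":0,"dy":0,"dz":3,"hand":-1}]'
```

```text
t: 11.02
ee_pos: [0.6135, -0.1055, 0.0848]
tcp_rot: [[-0.959, 0.284, 0.001], [0.284, 0.959, 0.0], [-0.001, 0.0, -1.0]]
force: [-0.6, -0.0, 6.9]
gripper_width: 0.004
```

```bash
python3 -m inch '[{"rx":0,"ry":0,"rz":0,"dx":0,"dy":0,"dz":1,"hand":-1},{"rx":0,"ry":0,"rz":0,"dx":0,"dy":0,"dz":2,"hand":-1},{"rx":0,"ry":0,"rz":0,"dx":0,"dy":0,"dz":2,"hand":-1}]'
```

```text
t: 11.4
ee_pos: [0.6135, -0.1054, 0.0828]
tcp_rot: [[-0.959, 0.284, 0.001], [0.284, 0.959, 0.0], [-0.001, 0.0, -1.0]]
force: [-0.9, 1.0, 6.5]
gripper_width: -0.002
```

```bash
python3 -m inch '[{"rx":0,"ry":0,"rz":0,"dx":0,"dy":0,"dz":1,"hand":-1},{"rx":0,"ry":0,"rz":0,"dx":0,"dy":0,"dz":2,"hand":-1},{"rx":0,"ry":0,"rz":0,"dx":0,"dy":0,"dz":2,"hand":-1}]'
```

```text
t: 11.78
ee_pos: [0.6136, -0.1054, 0.0814]
tcp_rot: [[-0.959, 0.284, 0.001], [0.284, 0.959, 0.0], [-0.001, 0.001, -1.0]]
force: [-3.1, 1.8, 12.7]
gripper_width: -0.001
```

```bash
python3 -m inch '[{"rx":0,"ry":0,"rz":0,"dx":0,"dy":0,"dz":0.5,"hand":-1},{"rx":0,"ry":0,"rz":0,"dx":0,"dy":0,"dz":0.5,"hand":-1}]'
```

```text
t: 12.02
ee_pos: [0.6136, -0.1054, 0.0813]
tcp_rot: [[-0.959, 0.284, 0.002], [0.284, 0.959, 0.0], [-0.002, 0.001, -1.0]]
force: [-4.6, 2.0, 17.0]
gripper_width: 0.001
```

Seated. I'll lift and go to side_2.

```bash
python3 -m inch '[{"rx":0,"ry":0,"rz":0,"dx":0,"dy":0,"dz":-10,"hand":-1},{"rx":0,"ry":0,"rz":0,"dx":0,"dy":0,"dz":-45,"hand":-1},{"rx":0,"ry":0,"rz":0,"dx":0,"dy":0,"dz":-45,"hand":-1}]'
python3 - <<'E'
from h import *
go((*C['s2'],.118))
E
```

```text
t: 12.4
ee_pos: [0.6147, -0.106, 0.127]
tcp_rot: [[-0.959, 0.284, 0.004], [0.284, 0.959, -0.001], [-0.004, 0.001, -1.0]]
force: [-0.4, 0.5, -0.3]
gripper_width: -0.002
[  93.4 -124.1    8.5]
```

```bash
python3 -m inch '[{"rx":0,"ry":0,"rz":0,"dx":31,"dy":-41,"dz":0,"hand":-1},{"rx":0,"ry":0,"rz":0,"dx":62,"dy":-83,"dz":0,"hand":-1},{"rx":0,"ry":0,"rz":0,"dx":93,"dy":-124,"dz":2,"hand":-1},{"rx":0,"ry":0,"rz":0,"dx":93,"dy":-124,"dz":8,"hand":-1},{"rx":0,"ry":0,"rz":0,"dx":93,"dy":-124,"dz":8,"hand":-1}]'
python3 - <<'E'
from h import *
go((*C['s2'],.1))
for n in['wrist']:
    c=r.camera_params(n);p,d=r.capture(n);cv2.imwrite(f'pics/{n}4.png',p[:,:,::-1])
E
```

```text
t: 13.02
ee_pos: [0.4892, -0.1979, 0.116]
tcp_rot: [[-0.959, 0.284, 0.0], [0.284, 0.959, 0.0], [0.0, 0.0, -1.0]]
force: [0.3, 0.5, -0.1]
gripper_width: -0.002
[-0.8 -0.3 16. ]
```

View pics/wrist4.png

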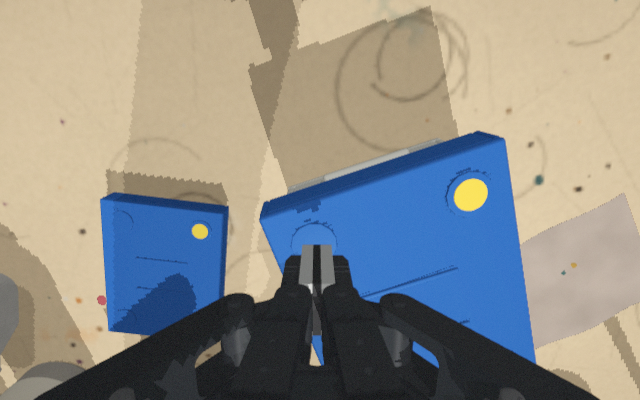

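The side_2 pad at (313,238) is at the fingertips.

```bash
python3 -m inch '[{"rx":0,"ry":0,"rz":0,"dx":0,"dy":0,"dz":8,"hand":-1},{"rx":0,"ry":0,"rz":0,"dx":0,"dy":0,"dz":15,"hand":-1},{"rx":0,"ry":0,"rz":0,"dx":0,"dy":0,"dz":20,"hand":-1},{"rx":0,"ry":0,"rz":0,"dx":0,"dy":0,"dz":24,"hand":-1},{"rx":0,"ry":0,"rz":0,"dx":0,"dy":0,"dz":26,"hand":-1},{"rx":0,"ry":0,"rz":0,"dx":0,"dy":0,"dz":28,"hand":-1}]'
```

```text
t: 13.82
ee_pos: [0.4887, -0.1981, 0.0887]
tcp_rot: [[-0.959, 0.284, -0.0], [0.284, 0.959, 0.0], [0.0, 0.0, -1.0]]
force: [-1.9, 1.2, 5.9]
gripper_width: 0.003
```

```bash
python3 -m inch '[{"rx":0,"ry":0,"rz":0,"dx":0,"dy":0,"dz":1,"hand":-1},{"rx":0,"ry":0,"rz":0,"dx":0,"dy":0,"dz":2,"hand":-1},{"rx":0,"ry":0,"rz":0,"dx":0,"dy":0,"dz":3,"hand":-1},{"rx":0,"ry":0,"rz":0,"dx":0,"dy":0,"dz":3,"hand":-1}]'
```

```text
t: 14.32
ee_pos: [0.4885, -0.1981, 0.0858]
tcp_rot: [[-0.959, 0.284, -0.0], [0.284, 0.959, 0.0], [0.0, -0.0, -1.0]]
force: [-0.7, -0.1, 5.5]
gripper_width: 0.001
```

```bash
python3 -m inch '[{"rx":0,"ry":0,"rz":0,"dx":0,"dy":0,"dz":1,"hand":-1},{"rx":0,"ry":0,"rz":0,"dx":0,"dy":0,"dz":2,"hand":-1},{"rx":0,"ry":0,"rz":0,"dx":0,"dy":0,"dz":2,"hand":-1}]'
```

```text
t: 14.7
ee_pos: [0.4884, -0.1982, 0.0837]
tcp_rot: [[-0.959, 0.284, -0.0], [0.284, 0.959, -0.0], [0.0, -0.0, -1.0]]
force: [-1.3, 0.5, 4.1]
gripper_width: 0.001
```

```bash
python3 -m inch '[{"rx":0,"ry":0,"rz":0,"dx":0,"dy":0,"dz":1,"hand":-1},{"rx":0,"ry":0,"rz":0,"dx":0,"dy":0,"dz":2,"hand":-1},{"rx":0,"ry":0,"rz":0,"dx":0,"dy":0,"dz":2,"hand":-1}]'
```

```text
t: 15.08
ee_pos: [0.4884, -0.1983, 0.0817]
tcp_rot: [[-0.959, 0.284, -0.0], [0.284, 0.959, -0.0], [0.0, -0.0, -1.0]]
force: [-2.2, 0.3, 4.7]
gripper_width: 0.0
```

```bash
python3 -m inch '[{"rx":0,"ry":0,"rz":0,"dx":0,"dy":0,"dz":1,"hand":-1},{"rx":0,"ry":0,"rz":0,"dx":0,"dy":0,"dz":1,"hand":-1}]'
```

```text
t: 15.32
ee_pos: [0.4883, -0.1983, 0.081]
tcp_rot: [[-0.959, 0.284, -0.0], [0.284, 0.959, -0.0], [0.0, -0.0, -1.0]]
force: [-3.8, 0.9, 9.6]
gripper_width: -0.001
```

```bash
python3 -m inch '[{"rx":0,"ry":0,"rz":0,"dx":0,"dy":0,"dz":1,"hand":-1},{"rx":0,"ry":0,"rz":0,"dx":0,"dy":0,"dz":1,"hand":-1}]'
```

```text
t: 15.58
ee_pos: [0.4884, -0.1983, 0.0809]
tcp_rot: [[-0.959, 0.284, 0.0], [0.284, 0.959, -0.0], [-0.0, -0.0, -1.0]]
force: [-6.5, 1.5, 22.7]
gripper_width: 0.001
```

```bash
python3 -m inch '[{"rx":0,"ry":0,"rz":0,"dx":0,"dy":0,"dz":0.4,"hand":-1},{"rx":0,"ry":0,"rz":0,"dx":0,"dy":0,"dz":0.4,"hand":-1}]'
```

```text
t: 15.82
ee_pos: [0.4884, -0.1983, 0.0808]
tcp_rot: [[-0.959, 0.284, 0.0], [0.284, 0.959, -0.0], [-0.001, -0.0, -1.0]]
force: [-7.2, 1.5, 27.9]
gripper_width: 0.001
```

```bash
python3 -m inch '[{"rx":0,"ry":0,"rz":0,"dx":0,"dy":0,"dz":-10,"hand":-1},{"rx":0,"ry":0,"rz":0,"dx":0,"dy":0,"dz":-70,"hand":-1},{"rx":0,"ry":0,"rz":0,"dx":0,"dy":0,"dz":-130,"hand":-1},{"rx":0,"ry":0,"rz":0,"dx":17,"dy":58,"dz":-130,"hand":-1},{"rx":0,"ry":0,"rz":0,"dx":34,"dy":116,"dz":-130,"hand":-1},{"rx":0,"ry":0,"rz":0,"dx":51,"dy":174,"dz":-130,"hand":-1},{"rx":0,"ry":0,"rz":0,"dx":68,"dy":232,"dz":-130,"hand":-1},{"rx":0,"ry":0,"rz":0,"dx":85,"dy":290,"dz":-130,"hand":-1},{"rx":0,"ry":0,"rz":0,"dx":85,"dy":290,"dz":-130,"hand":-1},{"rx":0,"ry":0,"rz":0,"dx":85,"dy":290,"dz":-130,"hand":-1}]'
python3 - <<'E'
from h import *
for n in['scene','top']:
    p,d=r.capture(n);cv2.imwrite(f'pics/{n}5.png',p[:,:,::-1])
    f=np.load(n+'0.npz')
    for k,(pp,dd) in dict(before=(f['p'],f['d']),after=(p,d)).items():
        rect,dots,T,cn=analyse(n,pp,dd,z=.079 if k=='after' else .089)
        T=T[abs(T[:,2]-np.median(T[:,2]))<.015]
        print(n,k,rect,dots[0][2] if dots else None,len(T))
        R={}
        for a,xy in C.items():
            P=pts(n,dd);s=(np.hypot(P[...,0]-xy[0],P[...,1]-xy[1])<.013)&(dd>0)
            R[a]=(round(float(np.median(P[s][:,2])*1000),1),int(s.sum()))
        print(R)
E
```

```text
t: 17.08
ee_pos: [0.4894, 0.1037, 0.209]
tcp_rot: [[-0.959, 0.283, -0.0], [0.283, 0.959, -0.0], [-0.0, -0.0, -1.0]]
force: [-0.3, 0.0, -0.6]
gripper_width: 0.001
scene before ((549.3150024414062, -161.63462829589844), (179.0018310546875, 146.7861785888672), 2.2298858165740967) [ 0.48736975 -0.11090231  0.089     ] 3056
{'dot': (90.9, 66), 'opp': (91.5, 74), 's1': (90.4, 61), 's2': (91.1, 85)}
scene after ((549.8731689453125, -161.22193908691406), (179.14845275878906, 146.74093627929688), 2.2606160640716553) [ 0.48780613 -0.11029115  0.079     ] 2997
{'dot': (82.1, 65), 'opp': (82.2, 72), 's1': (81.8, 62), 's2': (81.7, 81)}
top before ((552.341552734375, -152.13046264648438), (174.0732879638672, 134.9184112548828), 2.1052072048187256) [ 0.48825375 -0.11141812  0.089     ] 3760
{'dot': (89.7, 97), 'opp': (90.1, 99), 's1': (89.4, 97), 's2': (89.8, 100)}
top after ((553.3843383789062, -151.75469970703125), (175.34059143066406, 134.88157653808594), 1.9894332885742188) [ 0.4886008  -0.11146625  0.079     ] 3675
{'dot': (81.0, 97), 'opp': (80.9, 91), 's1': (80.7, 94), 's2': (80.8, 99)}
```

View pics/top5.png

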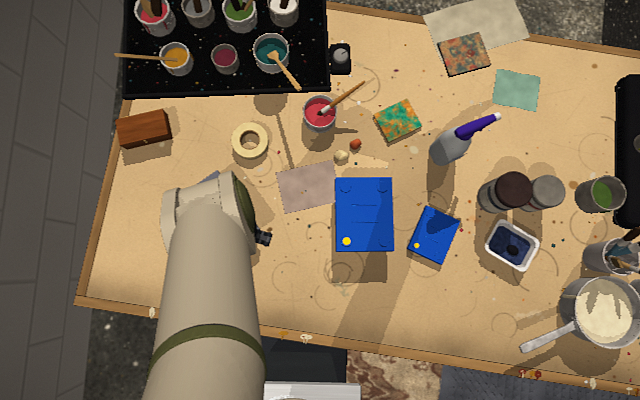

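View pics/scene5.png

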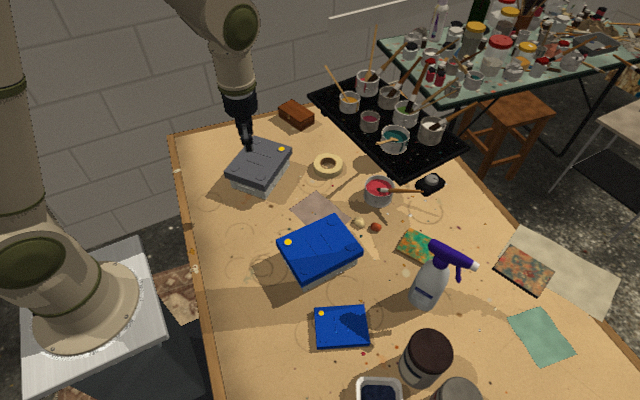

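```bash
python3 - <<'E'
from h import *
for n,uvs in dict(top=[(200,200),(225,245),(235,225),(190,210)],scene=[(250,160),(265,165),(262,178),(240,172)]).items():
    P=pts(n,np.load(n+'0.npz')['d'])
    print(n,'grey plate z',[round(float(np.median(P[v-4:v+5,u-4:u+5,2])*1000),1) for u,v in uvs])
E
python3 - <<'E'
from h import *
for n in['top','scene']:
    p,d=r.capture(n);_,_,T,_=analyse(n,p,d)
    T=T[abs(T[:,2]-np.median(T[:,2]))<.006];A=np.c_[T[:,:2]-T[:,:2].mean(0),np.ones(len(T))];print(n,np.linalg.lstsq(A,T[:,2],rcond=None)[0]*1000)
E
```

```text
top grey plate z [78.7, 79.1, 79.4, 79.3]
scene grey plate z [80.3, 80.5, 81.3, 80.7]
top [ 0.12430614  0.43746097 79.16488105]
scene [-0.56955426  2.62214038 80.42079102]
```

The blue lid's height matches the sealed grey lid: 79.2 against about 79.1 mm in the top view, and 80.4 against about 80.7 mm in the scene view. It is level to within about 0.4 mm, so I'm handing the job in.

```bash
python3 -c "
from plant import r
print(r.job_done(), r.get_obs()['t'])"
```

```text
the job is handed in; nothing more can be done
the job is handed in; nothing more can be done
```

The large blue lid is seated all round and the job is handed in, about 17 s into the 45 s limit. I pressed with the fingers shut: the yellow-dot corner first, then the opposite corner, then side_1 and side_2. I pressed each one until it stopped sinking and the force rose to 17–28 N. The last corner peaked at about 28 N, above the suggested 10–20 N but well under the 40 N limit.

- **Height:** after the presses all four pads measured about 81 mm (80.7–81.0 mm in the top view). The scene view read about 1 mm higher (81.7–82.2 mm), but it was off by about the same amount on the grey lid and before I pressed.
- **Against the sealed box:** the blue plate is at the same height as the sealed grey lid to within 0.3 mm, and level to about 0.4 mm.
- **Small disagreement:** when the force rose, the fingertip stood at 82.3 mm on the opposite corner, against 80.8–81.6 mm on the others. The lid was still tilted then, and the final pictures show that corner level with the rest, so I did not press it again.
- **Clear of the lid:** the hand ended about 0.25 m to the side at 0.21 m height, above the grey-lidded box but clear of it. Nothing else looked moved in the final pictures.

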